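# Clear the shell-cutting board and lock up the offcuts

### The job

Take the scraper block from its rest and wipe every shell offcut off the green cutting plate into the trough beside it (they are sharp: move them only with the scraper, never the fingers). Then shut the trough's red cover fully, after that swing the latch arm over it until it rests down in its yellow catch, and last push the red tongue key from its holder fully home into the yellow switch, so that the saw may run again. In the end the scraper must stand in its rest again; leave the other things on the bench where they are.

Things in the scene. Friction and masses are not known exactly. Their poses are not given: they have to be found in the camera images.
- board: Fixed cutting board with trough, dark wood, 260 mm along x. Origin under it at table level; +y points from plate to trough. Flat green plate 80 mm above the table, y = -158 to +130 mm, between end rims (inner faces x = +-125 mm, ending at y = +110) and a back rim (inner face y = -158), all 12 mm above the plate; the +y edge has no rim and drops into the trough.
- trough_floor (a point): Centre of the trough's floor, axes as the board. The trough is inside 248 mm long (x) and 95 mm wide (y), its floor 72 mm below the plate's surface, its outer and end walls 75 mm above the table.
- cover (a joint): Red trough cover with brass edge, 252 x 106 x 6 mm; rad: 0 = flat shut, its free edge over the plate's edge; grows as it opens up and outwards (pi/2 upright, more leans away from the plate, stop 2.1). Stiff hinge (0.12 N m friction): stays where it is left and must be pushed down all the way. Starts open at 1.75 to 2.0.
- cover_hinge (a point): Middle of the cover's hinge line, on the outer side of the trough, 85 mm above the table, axes as the board. The hinge line runs along x; the shut cover reaches 106 mm from it towards -y, its faces 3 mm above and below the line's height.
- latch (a joint): Steel latch arm with red tip, outside the trough's -x end; rad: 0 = level, across the brass tab of the shut cover, resting in the yellow forked catch; grows as it swings up and outwards, pi/2 upright, stop 2.1. Stiff (0.08 N m): stays where it is left. Starts open at 1.5 to 2.0.
- latch_hinge (a point): Latch pivot, 100 mm above the table, axes as the board; pivot axis along x. The closed arm reaches 145 mm from it to -y, 14 mm wide (x), 8 mm thick, centred on the pivot; the red tip stands 15 mm above it at 135 to 145 mm. Catch fork 105 to 125 mm from the pivot, cheeks up to 115 mm above the table, 22 mm apart; the pivot's cheeks reach 109 mm, within 10 mm of the pivot.
- scraper: Scraper block, about 0.25 kg. Origin at the centre of its underside, z up. Black rubber base 110 (x) x 50 (y) x 22 mm high, on it an orange grip 80 (x) x 28 (y) mm up to 75 mm above the underside. The long sides (facing +-y) push. Starts standing in its rest, its x along the rest's.
- rest: Shallow fixed wooden tray, the scraper's rest, 140 (x) x 80 (y) x 20 mm, walls 5 mm, inner floor 5 mm above its origin, which is the centre of its underside. The scraper stands in it with 10 mm of room at each end and each side.
- key: Tongue key, 0.1 kg: flat steel tongue 30 (x) x 6 (y) mm, 34 mm long, pointing down, under a red grip 44 (x) x 22 (y) x 45 mm. Origin at the middle of the tongue's lower end, z up; the grip spans 34 to 79 mm above it. Starts upright, standing loosely in the holder, its x along the holder's.
- holder: Fixed pale wooden block 70 (x) x 56 (y) x 45 mm, origin under its centre, with a loose parking slot 38 (x) x 14 (y) mm, 30 mm deep, in the middle of its top.
- switch: Fixed yellow interlock switch block 70 (x) x 56 (y) x 50 mm, origin under its centre. The slot in the middle of its top is 34 (x) x 10 (y) mm and 40 mm deep; fully home, the key's red grip sits on the top.
- switch_hole0 (a point): Mouth of the switch's slot, at the centre of the switch's top, 50 mm above the table; axes as the switch.
- chip0: Loose shell offcut, white flat strip 62 (x) x 28 (y) x 7 mm, 25 g, sharp-edged. Origin at the centre of its underside. Starts on the plate; 4 to 6 such strips are present in a run, absent ones read None.
- chip1: Loose shell offcut, white flat strip 60 (x) x 30 (y) x 7 mm, 25 g, sharp-edged. Origin at the centre of its underside. Starts on the plate; 4 to 6 such strips are present in a run, absent ones read None.
- chip2: Loose shell offcut, blue flat strip 60 (x) x 26 (y) x 7 mm, 25 g, sharp-edged. Origin at the centre of its underside. Starts on the plate; 4 to 6 such strips are present in a run, absent ones read None.
- chip3: Loose shell offcut, white flat strip 62 (x) x 32 (y) x 7 mm, 25 g, sharp-edged. Origin at the centre of its underside. Starts on the plate; 4 to 6 such strips are present in a run, absent ones read None.
- chip4: Loose shell offcut, white flat strip 62 (x) x 26 (y) x 7 mm, 25 g, sharp-edged. Origin at the centre of its underside. Starts on the plate; 4 to 6 such strips are present in a run, absent ones read None.
- chip5: Loose shell offcut, blue flat strip 60 (x) x 28 (y) x 7 mm, 25 g, sharp-edged. Origin at the centre of its underside. Starts on the plate; 4 to 6 such strips are present in a run, absent ones read None.
- jar: Amber glass jar, 70 mm across, 100 mm high, loose; a bystander, to be left alone. Origin at its underside.
- can: Red can, 66 mm across, 110 mm high, loose; a bystander, to be left alone. Origin at its underside.
- tin: Blue tin, 60 mm across, 50 mm high, loose; a bystander, to be left alone. Origin at its underside.
- spatula: Spatula lying on the table, loose; a bystander, to be left alone. Origin at its underside.
- keepsake: Small black and red lacquer box, 114 x 84 x 65 mm, loose; a bystander, to be left alone. Origin at its underside.
- bowl: Blue bowl, 110 mm across, 50 mm high, loose; a bystander, to be left alone. Origin at its underside.

How it is judged:
On the way, in this order (a step that is already met when the one before it is completed fails the run):
1. all the offcuts present lie in the trough (x of chip0 in the frame of trough_floor between -0.126 and 0.126 m and y of chip0 in the frame of trough_floor between -0.052 and 0.05 m and z of each of chip0, chip1, chip2, chip3, chip4, chip5 in the frame of trough_floor below 0.055 m and x of chip1 in the frame of trough_floor between -0.126 and 0.126 m and y of chip1 in the frame of trough_floor between -0.052 and 0.05 m and x of chip2 in the frame of trough_floor between -0.126 and 0.126 m and y of chip2 in the frame of trough_floor between -0.052 and 0.05 m and x of chip3 in the frame of trough_floor between -0.126 and 0.126 m and y of chip3 in the frame of trough_floor between -0.052 and 0.05 m and x of chip4 in the frame of trough_floor between -0.126 and 0.126 m and y of chip4 in the frame of trough_floor between -0.052 and 0.05 m and x of chip5 in the frame of trough_floor between -0.126 and 0.126 m and y of chip5 in the frame of trough_floor between -0.052 and 0.05 m), for 0.2 s.
2. the cover is fully shut (value of joint cover below 0.07 rad), for 0.2 s.
3. the latch arm rests in its catch, over the shut cover (value of joint cover below 0.07 rad and value of joint latch below 0.06 rad), for 0.2 s.
4. the tongue key is fully home in the switch (horizontal distance between key and switch_hole0 below 0.006 m and z of key in the frame of switch_hole0 below -0.03 m and angle between key's own z axis and vertical below 0.1 rad), for 0.2 s.
At the end, for the whole second after the job is handed in: Every offcut present lies in the trough (under 55 mm above its floor); cover shut within 0.07 rad; latch within 0.06 rad; key's tongue over 30 mm deep in the switch slot, upright; scraper upright (0.12 rad) and still on its rest's floor, within 20 mm of its centre in x and y (all of step 1 and all of step 3 and all of step 4 and x of scraper in the frame of rest between -0.02 and 0.02 m and y of scraper in the frame of rest between -0.02 and 0.02 m and z of scraper in the frame of rest below 0.012 m and angle between scraper's own z axis and vertical below 0.12 rad and linear speed of scraper below 0.02 m/s); the robot touches nothing.
It fails at once if the fingers touch an offcut (contact force between the fingers and chip0 above 1 N or contact force between the fingers and chip1 above 1 N or contact force between the fingers and chip2 above 1 N or contact force between the fingers and chip3 above 1 N or contact force between the fingers and chip4 above 1 N or contact force between the fingers and chip5 above 1 N).
It fails at once if a bystander is moved by more than 30 mm (distance of any of jar, can, tin, spatula, keepsake, bowl from where it was at the start of the episode above 0.03 m).
Of chip0, chip1, chip2, chip3, chip4, chip5 only 4 to 6 are there at a start; the rules pass over those that are not, and their reading is None.
At some moment in a run one of chip0, chip1, chip2, chip3, chip4, chip5 may be knocked a few centimetres aside while the robot is not near it.
Once in a run the grip may slacken for a moment while it holds something.
It also fails if it takes over 200 s, if anything falls off the work surface, if the arm or the gripper's body presses on something with over 40 N, if the wrist force passes 120 N, or if a joint passes its speed limit or range.

### The arm

A 7-joint arm with a two-finger parallel gripper is mounted at the origin on the work surface. World frame = base frame: x ahead of the robot, y to its left, z up, the work surface at z = 0. Lengths are in m, angles in rad, forces in N, time in s.
With the tool pointing down it reaches from about 0.35 to 0.9 m from the base axis. Payload 19.9 kg.
Tool frame: the origin (TCP) lies on the centre line of the jaws, within the pads' length; the fingertips stand manip.nose_length ahead of it and the grasp point (between the pads) lies 8 mm behind it (manip.nose_length is the distance from the TCP to the fingertips, in m); z points along the fingers, y is the line along which they close (so a half turn about z gives the same grasp; the last joint's range is limited). The gripper opens to 85 mm and grips with 20 to 120 N. Pads are 22 mm wide; open, the fingers measure 114 mm over their backs; the gripper's body (76 mm by 85 mm) begins 54 mm behind the grasp point. The pads swing forward as they close: fully open they stand 13 mm farther back than shut.
Start: joints at [-1.25, 0.417, -0.01, 1.614, 0.005, 1.111, -0.053], TCP at [0.222, 0.584, 0.242] pointing down, gripper open.
Joint ranges: [-2.81, 2.81], [-0.39, 2.02], [-1.27, 1.25], [0.06, 2.57], [-1.19, 4.33], [0.19, 2], [-2.82, 2.82]. Speed limits (rad/s): [1.89, 1.89, 2.39, 2.39, 3.01, 3.01, 3.01].

### API

Orientations are given as a unit quaternion [x, y, z, w].
In Python, from rig import manip gives the robot as it stands.
- The arm moves only by the tool drive_effector, called after "Emit:" as name(argument=value, ...) on one line, values as JSON. Schema: {"type":"object","properties":{"motion":{"type":"string"},"jaw":{"type":"number"},"only":{"type":"string"},"quiet":{"type":"boolean"},"lines":{"type":"string"}},"required":["motion"],"additionalProperties":false}. motion is a string of 1 to 5 rows, parted by a bar, with the numbers parted by spaces; each row has 6 numbers: dx, dy, dz in m, then a rotation vector rx, ry, rz in rad; each row is the pose to reach, as a shift and turn from the pose commanded when the call began, along the tool's axes at that moment; what a row does not reach only later rows make up. A row lasts 1/8 s, in which the tool goes at most 0.0625 m and 0.188 rad, less where a joint would pass 70% of its speed; a pose out of reach is approached as far as the arm can. jaw is the opening from 0.0 (shut) to 1.0 (fully open), set as the call begins (left out keeps the last). The fingers move at their own pace and stop on an object; the grip force is fixed at half the most. Time passes only in rows, so rows that do not move let the fingers close. The tool returns the time, the measured TCP pose, the force, the opening and the grip force at its end. only (a regular expression) keeps the lines of the reply that match it, lines (a string "A,B") keeps lines A to B, and quiet returns only ok. Input that does not fit is refused with a message, and nothing moves.
- manip.read_state(): the state, without advancing time (a new reading comes with each control period).
- manip.camera(name): name is "side" or "top"; returns a dict with "color" (384x512x3 uint8, red, green, blue), "fov_y" (degrees; the focal length in pixels is half the picture's height over the tangent of half this angle, whatever the lens; pixels are square), "cx", "cy" (the principal point, pixels), "cam_to_world" (4x4, takes a point from camera to world coordinates). Camera axes: x right, y up, looking along -z (the intrinsics and any distortion apply to the point x, -y, -z); pixel columns grow to the right and rows downward; lengths in m; the calibration is good to about 2 mm. A picture is of the moment at which its call begins. There is no depth.
- manip.hand_in(): hands the job in; it is judged then, once.
The state is a dict: "time": time; "q": joint angles; "qvel": joint speeds; "effort": joint torques, N m; "ee_pos": TCP position; "tool_rot": TCP orientation; "wrist_force": force on the tool from outside, world axes, zero at the start; "ft_torque": the same for the moment, N m; "width": opening from 0.0 (shut) to 1.0 (fully open); "grip_force": force on a finger pad.
Only numpy, scipy, OpenCV 4.12 (cv2) and the standard library are available. Lean on these libraries where they do the work, as an engineer would, in place of code of your own. Each camera call takes 0.05 s, during which the arm holds its last target. There are 200 camera calls.

## Working session

There is one attempt and no reset: what is moved stays moved. The work goes in short steps, Python scripts to look and compute and a tool call to move; the robot and the scene stay as the last step left them, time stands still between calls to the robot, and variables do not carry over. Pictures are saved under pics/ and viewed, at most 14 in all, crops included, and the job is handed in when it is done.

```bash
ls; mkdir -p pics
```

Run:
```python
from rig import manip
import cv2
s=manip.read_state(); print({k:s[k] for k in('time','ee_pos','tool_rot','width')},manip.nose_length)
for n in('top','side'):
    c=manip.camera(n); cv2.imwrite(f'pics/{n}0.png',c['color'][:,:,::-1]); print(n,{k:c[k] for k in c if k!='color'})
```

```text
pics
rig.py
{'time': 0.0, 'ee_pos': array([0.22170404, 0.58401273, 0.24165205]), 'tool_rot': array([ 1.80421037e-01,  9.83589289e-01, -5.96019545e-04, -6.65493098e-05]), 'width': 0.9984271352931606} 0.011
top {'fov_y': 50.9757736261964, 'cx': 258.6401969767665, 'cy': 191.87447379631004, 'cam_to_world': array([[ 1.00830325e-02,  9.89941710e-01, -1.41116061e-01,
         3.86789329e-01],
       [-9.99948869e-01,  1.00907207e-02, -6.61098540e-04,
        -6.35359374e-02],
       [ 7.69513746e-04,  1.41115512e-01,  9.89992838e-01,
         1.30022379e+00],
       [ 0.00000000e+00,  0.00000000e+00,  0.00000000e+00,
         1.00000000e+00]])}
side {'fov_y': 56.921146112609016, 'cx': 255.7687347251999, 'cy': 189.34146419013933, 'cam_to_world': array([[ 0.98879465,  0.10302688, -0.10803053,  0.43076896],
       [-0.14800377,  0.58207203, -0.79955428, -0.98013541],
       [-0.01949403,  0.80658392,  0.59079807,  0.76110926],
       [ 0.        ,  0.        ,  0.        ,  1.        ]])}
```

View pics/top0.png

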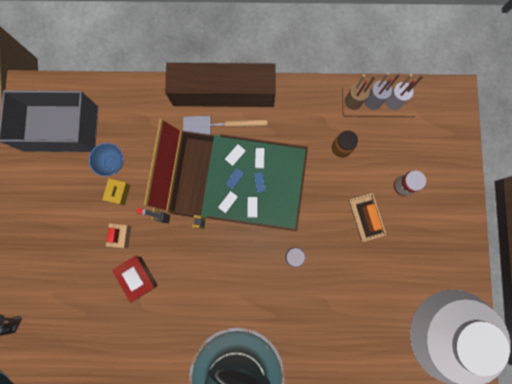

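View pics/side0.png

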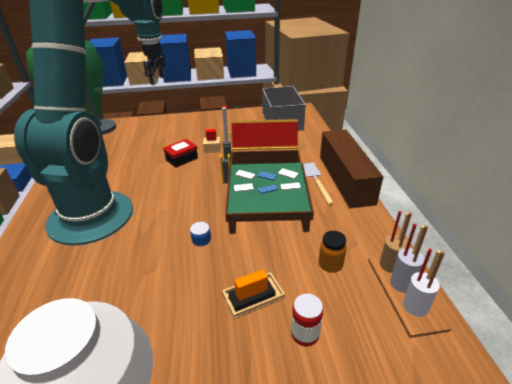

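The pictures show: board with six strips (plate around top px (255,183)), open cover (165,165), latch (155,213) and catch (197,222), switch (116,191), holder with key (116,235), and rest with scraper (370,217). Jar, can, tin, bowl, keepsake and spatula are clear of these. Next I'll measure by colour masks.

Create h.py:
```python
import numpy as np, cv2
from rig import manip
from scipy.spatial.transform import Rotation as R
class Cam:
    def __init__(s,n):
        c=manip.camera(n); s.img=c['color']; s.hsv=cv2.cvtColor(s.img,cv2.COLOR_RGB2HSV)
        s.f=s.img.shape[0]/2/np.tan(np.radians(c['fov_y'])/2); s.cx,s.cy=c['cx'],c['cy']; s.T=c['cam_to_world']
    def ray(s,p):
        p=np.atleast_2d(np.asarray(p,float)); d=np.c_[(p[:,0]-s.cx)/s.f,-(p[:,1]-s.cy)/s.f,-np.ones(len(p))]
        return s.T[:3,3], d@s.T[:3,:3].T
    def at(s,p,z):
        o,d=s.ray(p); return (o+d*((z-o[2])/d[:,2])[:,None])
    def px(s,P):
        q=(np.atleast_2d(P)-s.T[:3,3])@s.T[:3,:3]; return np.c_[s.cx-s.f*q[:,0]/q[:,2], s.cy+s.f*q[:,1]/q[:,2]]
    def blobs(s,lo,hi,box=None,amin=15):
        m=cv2.inRange(s.hsv,np.array(lo),np.array(hi))
        if box: k=np.zeros_like(m);x0,y0,x1,y1=box;k[y0:y1,x0:x1]=1;m*=k
        cs,_=cv2.findContours(m,cv2.RETR_EXTERNAL,cv2.CHAIN_APPROX_NONE)
        return sorted([c[:,0,:] for c in cs if cv2.contourArea(c)>=amin],key=lambda c:-cv2.contourArea(c))
    def rect(s,c,z):
        P=s.at(c,z)[:,:2]; (a,b),(w,h),t=cv2.minAreaRect((P*1000).astype(np.float32))
        if w<h: w,h,t=h,w,t+90
        return np.round([a,b,w,h,(t+90)%180-90],1)   # mm, long-axis angle deg
def tri(c1,p1,c2,p2):
    o1,d1=c1.ray(p1);o2,d2=c2.ray(p2);A=np.c_[d1[0],-d2[0]];t=np.linalg.lstsq(A,o2-o1,rcond=None)[0]
    a=o1+t[0]*d1[0];b=o2+t[1]*d2[0];return (a+b)/2,np.linalg.norm(a-b)
def cen(c): m=cv2.moments(c);return [m['m10']/m['m00'],m['m01']/m['m00']]
def save(n,img,box,k):
    x0,y0,x1,y1=box; cv2.imwrite('pics/'+n+'.png',cv2.resize(img[y0:y1,x0:x1,::-1],None,fx=k,fy=k,interpolation=cv2.INTER_CUBIC))
```

Run:
```python
from h import *
t=Cam('top');s=Cam('side')
save('topc',t.img,(90,110,310,280),3.6); save('sidec',s.img,(190,80,350,240),3.7)
save('rests',s.img,(205,250,305,330),5)
G=dict(lo=(60,60,30),hi=(90,255,160))
g=t.blobs(**G,box=(195,125,315,240));print('green',t.rect(g[0],.08),len(g))
q=cv2.approxPolyDP(cv2.convexHull(g[0].reshape(-1,1,2)),4,True)[:,0];print(q.tolist(),t.at(q,.08).round(4).tolist())
g=s.blobs(**G,box=(215,155,320,225));q=cv2.approxPolyDP(cv2.convexHull(g[0].reshape(-1,1,2)),4,True)[:,0];print('side',q.tolist(),s.at(q,.08).round(4).tolist())
for nm,lo,hi,bt,bs,z in (('grip',(5,150,120),(18,255,255),(345,190,390,245),(205,250,305,320),.08),('switch',(20,120,90),(35,255,255),(95,170,135,210),(215,125,260,175),.05),('catch',(20,120,90),(35,255,255),(185,205,215,235),(215,130,240,200),.115),('key',(0,120,80),(6,255,255),(100,220,125,250),(200,120,220,145),.09)):
    for n,c,b in(('top',t,bt),('side',s,bs)):
        for q in c.blobs(lo,hi,b,8)[:3]: print(nm,n,np.round(cen(q),1),cv2.contourArea(q),c.rect(q,z),cv2.boundingRect(q))
```

```text
green [593.1 -46.8 286.7 254.   82.5] 1
[[214, 136], [304, 149], [294, 227], [202, 215]] [[0.7355, 0.0784, 0.08], [0.6967, -0.2023, 0.08], [0.4546, -0.1707, 0.08], [0.4881, 0.1085, 0.08]]
side [[300, 163], [309, 210], [228, 212], [231, 165]] [[0.7363, 0.0728, 0.08], [0.6972, -0.19, 0.08], [0.4562, -0.1576, 0.08], [0.4894, 0.1039, 0.08]]
grip top [373.7 216.9] 219.5 [ 487.6 -412.5   80.9   28.7   15.9] (366, 204, 16, 27)
grip side [252.5 283.5] 6529.5 [ 494.3 -427.1  261.3  206.    -9.6] (205, 250, 100, 70)
switch top [114.1 191. ] 383.0 [563.1 390.5  71.6  59.1 -13.8] (103, 179, 24, 25)
switch side [228.4 157.2] 18.0 [487.  201.3  82.5  11.8  85.2] (227, 153, 4, 12)
catch top [197.2 216.5] 11.0 [480.7 117.   21.5   6.9  79.3] (194, 215, 8, 4)
catch top [196.2 226. ] 10.0 [452.6 120.2  17.7   5.9 -89.4] (193, 225, 7, 3)
catch side [228.4 157.2] 18.0 [481.8  93.3  74.9  10.7  85.2] (227, 153, 4, 12)
key top [110.8 234.8] 98.0 [425.1 378.   42.1  24.7  -4.6] (106, 228, 10, 15)
key side [210.5 133.7] 87.5 [425.1 341.7  93.3  41.7  86.8] (205, 129, 11, 11)
```

View pics/topc.png

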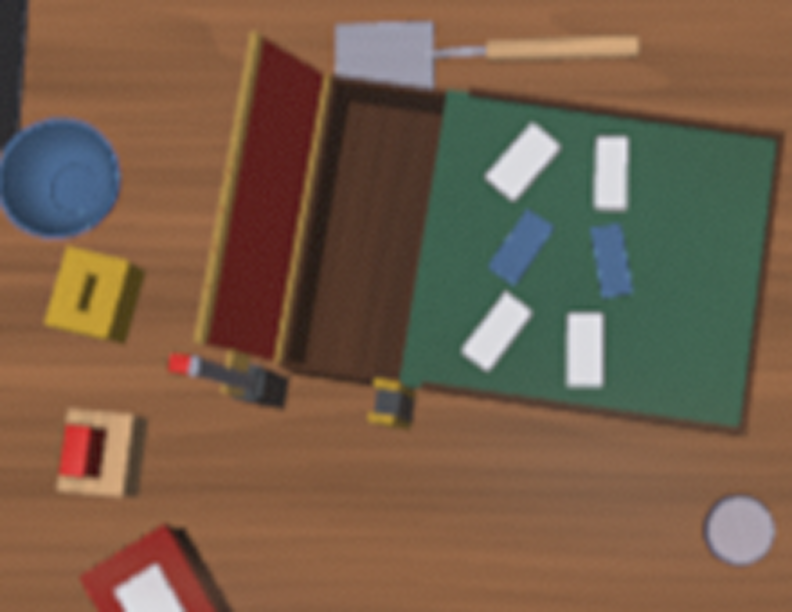

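View pics/sidec.png

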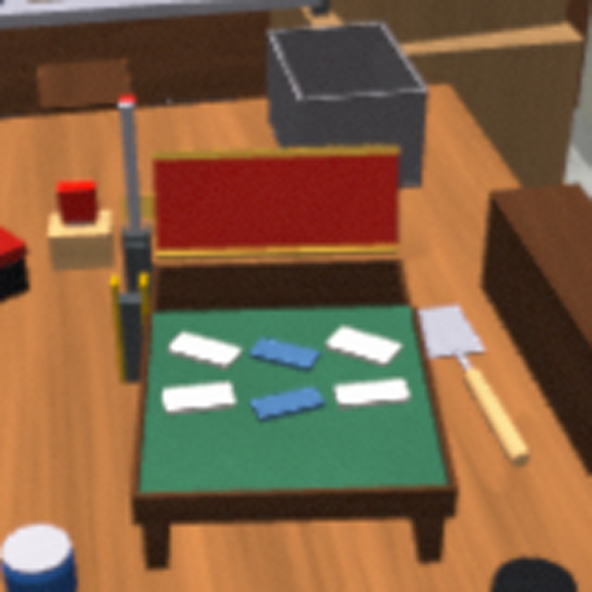

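The crops show six strips in two rows on the plate. The latch is upright just beyond the trough's -x end, the key is in the pale holder (crop (85,450)), and the switch slot is at crop (87,292). Next I'll refine heights from two views and add a delta helper.

Create d.py:
```python
# usage: d.py x y z yaw_deg(of tool y) -> shift in tool axes and rz needed
import sys;from h import *
s=manip.read_state();x,y,z,a=map(float,sys.argv[1:5]);r=R.from_quat(s['tool_rot'])
a=np.radians(a);yv=np.array([np.cos(a),np.sin(a),0]);zv=np.array([0,0,-1.]);G=R.from_matrix(np.c_[np.cross(yv,zv),yv,zv])
print('t',s['time'],'shift',r.inv().apply(np.array([x,y,z])-s['ee_pos']).round(4),'rot',(r.inv()*G).as_rotvec().round(3),'j7',np.round(s['q'][6],2))
```

```bash
python3 d.py 0.45 0.1 0.36 0; python3 d.py .4876 -.4125 .16 -74.1
```

Run:
```python
from h import *
t=Cam('top');s=Cam('side')
def both(nm,lo,hi,bt,bs,lo2=None,hi2=None):
    a=t.blobs(lo,hi,bt,5);b=s.blobs(lo2 or lo,hi2 or hi,bs,5)
    for c,q in((t,a),(s,b)):
        for k in q[:3]: print(nm,np.round(cen(k),1),cv2.contourArea(k),cv2.boundingRect(k))
both('grip',(5,190,140),(18,255,255),(345,190,390,245),(205,250,305,320))
for n,c,p in (('grip top',t,(374,217)),('wood near',t,(360,190)),('tray',t,(366,197)),('side grip',s,(252,281)),('side wood',s,(220,290)),('sw side',s,(228,140)),('s key',s,(211,134)),('hold',t,(122,235))): print(n,c.hsv[p[1],p[0]])
save('restt',t.img,(340,180,400,255),7)
save('sidek',s.img,(195,100,265,165),8)
r=s.blobs((5,190,140),(18,255,255),(225,265,285,305))
img=np.hstack([cv2.resize(t.img[180:255,340:400],None,fx=6,fy=6,interpolation=2),cv2.resize(s.img[255:330,210:295],None,fx=5,fy=6,interpolation=2)]);cv2.imwrite('pics/rest2.png',img[:,:,::-1])
```

```text
t 0.2 shift [-0.3852 -0.3717 -0.1178] rot [-1.000e-03  0.000e+00  1.208e+00] j7 -0.05
t 0.2 shift [-0.6023 -0.8374  0.0826] rot [-0.000e+00  1.000e-03  2.501e+00] j7 -0.05
grip [249.9 278.7] 298.0 (234, 269, 34, 20)
grip top [ 13 182 216]
wood near [ 12 135 140]
tray [ 15 103 185]
side grip [ 17 255 251]
side wood [ 13 161 184]
sw side [ 12 114 157]
s key [  2 234 110]
hold [ 15 104 206]
```

View pics/rest2.png

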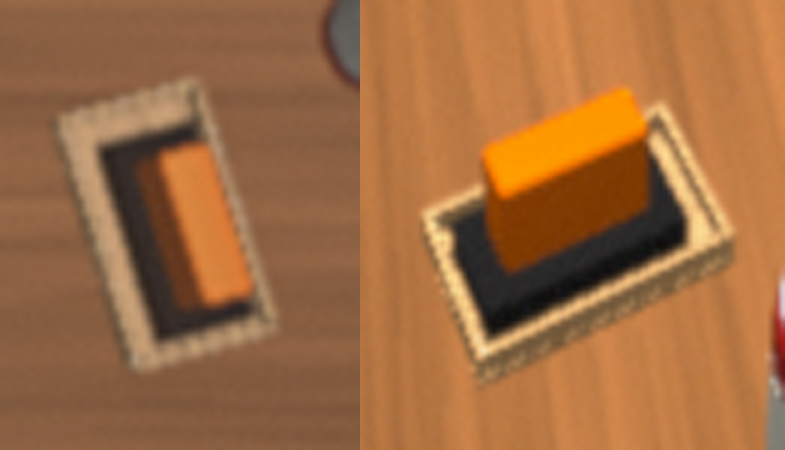

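View pics/sidek.png

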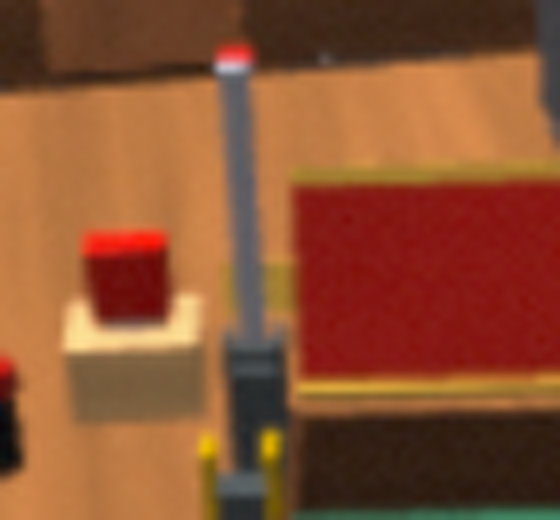

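Run:
```python
from h import *
t=Cam('top');s=Cam('side')
for n,a,b in(('grip top',(374.3,217.2),(251.0,278.5)),('tray rim',(367.7,217.3),(253.2,292.8)),('key top',(111.5,234.9),(210.75,130.4))):
    P,e=tri(t,a,s,b);print(n,P.round(4),round(e,4))
c=np.array([(55,120),(197,78),(277,328),(135,370)])/6+(340,180)
W=t.at(c,.02);print(W[:,:2].round(4).tolist(),t.rect(c,.02))
c=np.array([(160,152),(208,145),(252,290),(205,306)])/6+(340,180);print(t.rect(c,.08))
# bright red top face of key, holder top, switch top in top view
for n,lo,hi,b,z in(('key',(0,150,170),(6,255,255),(100,220,125,250),.094),('hold',(10,70,150),(25,160,255),(100,220,132,252),.045),('sw',(20,120,130),(35,255,255),(95,170,135,210),.05)):
    for q in t.blobs(lo,hi,b,10)[:2]: print(n,np.round(cen(q),1),t.rect(q,z),q[:,0].min(),q[:,0].max())
for p in((109,235),(112,235),(115,235),(118,235),(110,190),(105,187),(127,190)):print(p,t.hsv[p[1],p[0]])
```

```text
grip top [ 0.4885 -0.4154  0.0768] 0.0031
tray rim [ 0.493  -0.4117  0.0162] 0.0032
key top [0.4275 0.3766 0.0878] 0.005
[[0.5459, -0.3528], [0.5694, -0.4293], [0.4366, -0.4675], [0.4139, -0.392]] [ 491.6 -410.7  138.4   80.    16.5]
[ 487.  -414.7   80.4   25.2   14.8]
key [110.2 234.6] [424.9 378.3  41.7  19.3  -3.7] 107 114
hold [118.3 235.2] [425.2 378.8  74.2  57.4  -4.2] 106 126
sw [113.8 190.9] [563.5 391.6  70.   56.8 -13.1] 103 125
(109, 235) [  1 188 212]
(112, 235) [  1 181 216]
(115, 235) [  1 177  75]
(118, 235) [ 10 126 105]
(110, 190) [ 22 184 194]
(105, 187) [ 17 150 158]
(127, 190) [ 22 172  77]
```

Emit:
drive_effector(motion="0 0 -0.06 0 0 0.18 | -0.02 -0.04 -0.11 0 0 0.36 | -0.05 -0.08 -0.12 0 0 0.54 | -0.09 -0.12 -0.12 0 0 0.72 | -0.13 -0.16 -0.12 0 0 0.9", jaw=1.0)

```text
time: 1.02
ee_pos: [0.287, 0.3869, 0.3626]
tool_rot: [0.593, 0.806, 0.0, -0.0]
wrist_force: [1.1, 1.0, 0.0]
width: 1.001
grip_force: 0.0
```

```bash
python3 d.py 0.5 -0.1 0.36 -74.1
```

```text
t 1.025 shift [-0.5282  0.0584  0.0022] rot [-0.000e+00 -1.000e-03  1.596e+00] j7 -0.68
```

Emit:
drive_effector(motion="-0.06 0.01 0 0 0 0.18 | -0.12 0.02 0 0 0 0.36 | -0.18 0.025 0 0 0 0.54 | -0.24 0.03 0 0 0 0.72 | -0.30 0.035 0 0 0 0.9")

```text
time: 1.65
ee_pos: [0.4112, 0.1114, 0.3626]
tool_rot: [0.884, 0.468, 0.0, -0.0]
wrist_force: [1.9, 1.0, -0.8]
width: 0.999
grip_force: 0.0
```

```bash
python3 d.py 0.487 -0.25 0.3 -74.1; python3 d.py 0.4877 -.413 .16 -74.1
```

```text
t 1.65 shift [-0.2561  0.266   0.0624] rot [-0.    -0.001  0.696] j7 -0.97
t 1.65 shift [-0.3906  0.3583  0.2023] rot [-0.    -0.001  0.696] j7 -0.97
```

Emit:
drive_effector(motion="-0.04 0.045 0 0 0 0.17 | -0.08 0.09 0 0 0 0.34 | -0.12 0.13 0 0 0 0.5 | -0.16 0.17 0 0 0 0.6 | -0.2 0.21 0.03 0 0 0.696")

```text
time: 2.28
ee_pos: [0.4742, -0.1704, 0.3343]
tool_rot: [0.99, 0.14, 0.002, 0.0]
wrist_force: [1.7, 1.0, -0.5]
width: 0.998
grip_force: 0.0
```

```bash
python3 d.py 0.4877 -.413 .16 -74.1
```

```text
t 2.275 shift [-0.0549  0.2366  0.1743] rot [ 0.001 -0.004  0.003] j7 -0.87
```

Emit:
drive_effector(motion="-0.015 0.06 0.04 0 0 0 | -0.03 0.12 0.08 0 0 0 | -0.045 0.18 0.12 0 0 0 | -0.055 0.2366 0.15 0 0 0.003 | -0.055 0.2366 0.174 0 0 0.003")

```text
time: 2.9
ee_pos: [0.4861, -0.414, 0.1581]
tool_rot: [0.99, 0.139, 0.0, 0.001]
wrist_force: [1.4, 0.7, -0.3]
width: 1.002
grip_force: 0.0
```

```bash
python3 d.py 0.4877 -.4135 .048 -74.1
```

Run:
```python
from h import *
t=Cam('top');s=Cam('side');img=np.hstack([cv2.resize(t.img[180:255,330:430],None,fx=4,fy=4,interpolation=2),cv2.resize(s.img[205:355,190:350],None,fx=2.4,fy=2,interpolation=2)]);cv2.imwrite('pics/g1.png',img[:,:,::-1])
```

```text
t 2.9 shift [ 0.0017 -0.0002  0.1101] rot [ 0.001 -0.     0.001] j7 -0.23
```

View pics/g1.png

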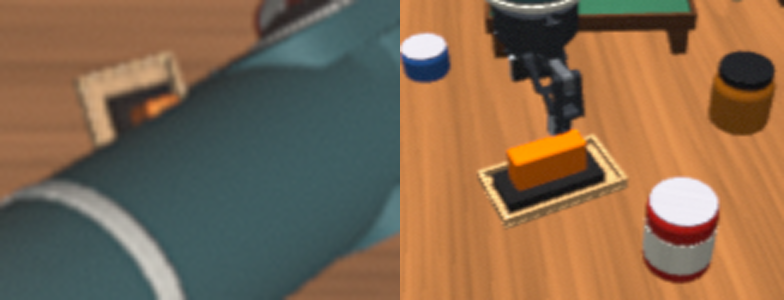

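Emit:
drive_effector(motion="0.0015 0 0.03 0 0 0 | 0.0015 0 0.06 0 0 0 | 0.0015 0 0.085 0 0 0 | 0.0015 0 0.1 0 0 0 | 0.0015 0 0.11 0 0 0")

```text
time: 3.62
ee_pos: [0.4883, -0.4104, 0.0491]
tool_rot: [0.99, 0.14, 0.0, 0.0]
wrist_force: [-0.7, 0.2, 0.7]
width: 1.002
grip_force: 0.0
```

Emit:
drive_effector(motion="0 0 0 0 0 0 | 0 0 0 0 0 0 | 0 0 0 0 0 0 | 0 0 0 0 0 0 | 0 0 0 0 0 0", jaw=0.0)

```text
time: 4.25
ee_pos: [0.4883, -0.411, 0.0498]
tool_rot: [0.99, 0.139, 0.0, 0.0]
wrist_force: [-0.1, -0.4, 6.0]
width: 0.32
grip_force: 60.0
```

```bash
python3 d.py 0.4877 -.4135 .2 -74.1
```

```text
t 4.25 shift [-0.0011  0.0024 -0.1501] rot [ 0.001 -0.001  0.002] j7 -0.16
```

Create b.py:
```python
# usage: b.py bx by(mm, board) z  -> delta for tool y at -97.5deg
import sys,subprocess,numpy as np
x,y,z=map(float,sys.argv[1:4]);a=float(sys.argv[4]) if len(sys.argv)>4 else -97.5
P=np.array([.5949,-.0329])+x/1000*np.array([.9914,-.1305])+y/1000*np.array([.1305,.9914])
print(P.round(4));subprocess.run(['python3','d.py',*map(str,P),str(z),str(a)])
```

```text
(no output)
```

Emit:
drive_effector(motion="0 0 -0.03 0 0 0 | 0 0 -0.08 0 0 0 | 0 0 -0.13 0 0 0 | 0 0 -0.16 0 0 0 | 0 0 -0.16 0 0 0")

```text
time: 4.88
ee_pos: [0.4885, -0.4112, 0.2112]
tool_rot: [0.99, 0.139, 0.001, 0.001]
wrist_force: [-0.3, 0.0, -3.9]
width: 0.318
grip_force: 60.0
```

```bash
python3 b.py 66 -112 .2
```

```text
t 4.875 shift [ 0.2225 -0.2052  0.0113] rot [ 0.002 -0.003  0.411] j7 -0.27
[ 0.6457 -0.1525]
```

Emit:
drive_effector(motion="0.04 -0.04 0 0 0 0.09 | 0.085 -0.08 0 0 0 0.18 | 0.13 -0.12 0 0 0 0.27 | 0.175 -0.165 0.005 0 0 0.36 | 0.2225 -0.2052 0.01 0.002 -0.003 0.411")

```text
time: 5.5
ee_pos: [0.6446, -0.1507, 0.1977]
tool_rot: [0.998, -0.067, -0.002, -0.001]
wrist_force: [1.2, -0.2, -1.2]
width: 0.317
grip_force: 59.9
```

Emit:
drive_effector(motion="0 0 0 0 0 0")

```text
time: 5.62
ee_pos: [0.6463, -0.1469, 0.1964]
tool_rot: [0.998, -0.062, -0.003, -0.002]
wrist_force: [-0.7, -1.1, -2.8]
width: 0.325
grip_force: 60.2
```

```bash
python3 b.py 66 -112 .127
```

```text
t 5.625 shift [0.0006 0.0058 0.0694] rot [-0.003  0.006  0.007] j7 -1.09
[ 0.6457 -0.1525]
```

Emit:
drive_effector(motion="0 0.003 0.03 0 0 0 | 0.0005 0.0058 0.055 -0.003 0.006 0.007 | 0.0005 0.0058 0.064 -0.003 0.006 0.007 | 0.0005 0.0058 0.068 -0.003 0.006 0.007 | 0.0005 0.0058 0.068 -0.003 0.006 0.007")

```text
time: 6.25
ee_pos: [0.6441, -0.1589, 0.1315]
tool_rot: [0.998, -0.069, 0.001, 0.001]
wrist_force: [-0.0, 0.4, -2.5]
width: 0.319
grip_force: 60.1
```

```bash
python3 b.py 66 -112 .125
```

Run:
```python
from h import *
t=Cam('top');s=Cam('side');img=np.hstack([cv2.resize(t.img[110:250,180:320],None,fx=2.8,fy=2.8,interpolation=2),cv2.resize(s.img[110:230,200:330],None,fx=3,fy=392/120,interpolation=2)]);cv2.imwrite('pics/w0.png',img[:,:,::-1])
```

```text
t 6.25 shift [ 0.0007 -0.0065  0.0065] rot [ 0.002 -0.003 -0.007] j7 -1.05
[ 0.6457 -0.1525]
```

View pics/w0.png

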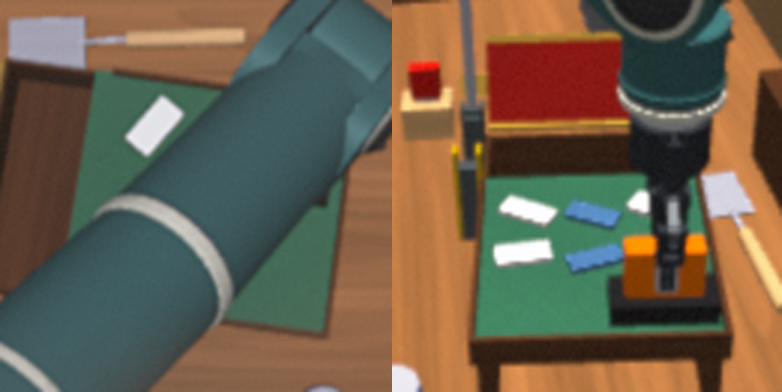

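Emit:
drive_effector(motion="-0.003 -0.003 0.003 0 0 0 | -0.003 -0.003 0.005 0 0 0 | -0.003 -0.003 0.006 0 0 0 | -0.003 -0.003 0.006 0 0 0")

```text
time: 6.85
ee_pos: [0.6414, -0.1554, 0.1251]
tool_rot: [0.998, -0.069, 0.001, 0.001]
wrist_force: [-0.2, 0.3, -1.3]
width: 0.317
grip_force: 60.3
```

```bash
python3 b.py 63 -112 .125
```

```text
t 6.85 shift [ 0.0009 -0.0034  0.0001] rot [ 0.002 -0.003 -0.007] j7 -1.05
[ 0.6427 -0.1522]
```

Emit:
drive_effector(motion="0 -0.02 0 0 0 0 | 0 -0.045 0 0 0 0 | 0 -0.07 0 0 0 0 | 0 -0.095 0 0 0 0 | -0.001 -0.12 0 0 0 0")

```text
time: 7.48
ee_pos: [0.6572, -0.0346, 0.125]
tool_rot: [0.998, -0.069, 0.001, 0.001]
wrist_force: [0.4, -1.0, -0.9]
width: 0.318
grip_force: 60.4
```

Emit:
drive_effector(motion="0 -0.025 0 0 0 0 | 0 -0.05 0 0 0 0 | 0 -0.075 0 0 0 0 | 0 -0.1 0 0 0 0 | -0.001 -0.12 0 0 0 0")

```text
time: 8.1
ee_pos: [0.6726, 0.0844, 0.1249]
tool_rot: [0.998, -0.068, 0.001, 0.001]
wrist_force: [-0.0, -2.2, 0.5]
width: 0.319
grip_force: 60.6
```

Emit:
drive_effector(motion="0 0 0 0 0 0 | 0 0 0 0 0 0")

```text
time: 8.35
ee_pos: [0.6725, 0.0831, 0.1249]
tool_rot: [0.998, -0.069, 0.001, 0.001]
wrist_force: [-0.7, 2.7, 2.5]
width: 0.324
grip_force: 60.9
```

```bash
python3 b.py 63 123 .125
```

Run:
```python
from h import *
s=Cam('side');save('w1',s.img,(200,110,330,240),4)
```

```text
t 8.35 shift [ 0.0012  0.0022 -0.0001] rot [ 0.001 -0.003 -0.007] j7 -1.41
[0.6734 0.0808]
```

View pics/w1.png

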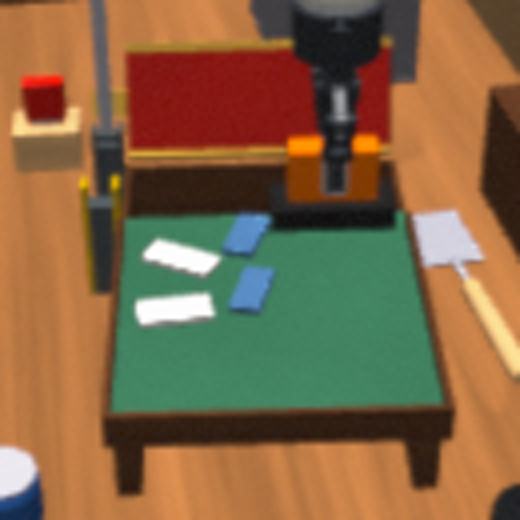

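Emit:
drive_effector(motion="0 0 -0.03 0 0 0 | 0 0.01 -0.055 0 0 0 | -0.025 0.06 -0.06 0 0 0.003 | -0.055 0.11 -0.06 0 0 0.007 | -0.085 0.16 -0.06 0 0 0.007")

```text
time: 9.02
ee_pos: [0.5644, -0.0665, 0.1852]
tool_rot: [0.997, -0.073, 0.001, 0.001]
wrist_force: [0.1, -1.4, -2.0]
width: 0.321
grip_force: 60.3
```

Emit:
drive_effector(motion="-0.025 0.03 0 0 0 0 | -0.042 0.06 0 0 0 0 | -0.042 0.076 0 0 0 0 | -0.042 0.076 0 0 0 0 | -0.042 0.076 0 0 0 0")

```text
time: 9.65
ee_pos: [0.514, -0.1327, 0.1847]
tool_rot: [0.997, -0.072, 0.001, 0.001]
wrist_force: [-0.1, 0.3, -2.1]
width: 0.322
grip_force: 60.2
```

```bash
python3 b.py -62 -115 .125
```

```text
t 9.65 shift [0.0051 0.0053 0.0598] rot [ 0.002 -0.003 -0.014] j7 -1.09
[ 0.5184 -0.1388]
```

Emit:
drive_effector(motion="0.005 0.005 0.03 0 0 -0.014 | 0.005 0.005 0.052 0 0 -0.014 | 0.005 0.005 0.057 0 0 -0.014 | 0.005 0.005 0.06 0 0 -0.014 | 0.005 0.005 0.06 0 0 -0.014")

```text
time: 10.28
ee_pos: [0.5183, -0.1388, 0.1253]
tool_rot: [0.998, -0.065, 0.002, 0.001]
wrist_force: [0.5, -0.4, -3.2]
width: 0.322
grip_force: 60.4
```

Emit:
drive_effector(motion="0 -0.02 0 0 0 0 | 0 -0.045 0 0 0 0 | 0 -0.07 0 0 0 0 | 0 -0.095 0 0 0 0 | 0 -0.12 0 0 0 0")

```text
time: 10.9
ee_pos: [0.534, -0.0191, 0.1253]
tool_rot: [0.998, -0.065, 0.002, 0.001]
wrist_force: [0.2, -1.5, -2.0]
width: 0.322
grip_force: 60.3
```

Emit:
drive_effector(motion="0 -0.025 0 0 0 0 | 0 -0.05 0 0 0 0 | 0 -0.075 0 0 0 0 | 0 -0.1 0 0 0 0 | 0 -0.12 0 0 0 0")

```text
time: 11.52
ee_pos: [0.5496, 0.1003, 0.1249]
tool_rot: [0.998, -0.065, 0.002, 0.001]
wrist_force: [-1.0, -1.0, -1.5]
width: 0.324
grip_force: 60.3
```

Emit:
drive_effector(motion="0 0 0 0 0 0 | 0 0 0 0 0 0")

```text
time: 11.78
ee_pos: [0.5496, 0.0989, 0.1248]
tool_rot: [0.998, -0.066, 0.002, 0.001]
wrist_force: [-0.0, 2.8, 4.2]
width: 0.319
grip_force: 61.1
```

```bash
python3 b.py -62 123 .125
```

Run:
```python
from h import *
s=Cam('side');save('w2',s.img,(200,110,330,240),4)
```

```text
t 11.775 shift [ 0.0001  0.0018 -0.0002] rot [ 0.001 -0.003 -0.001] j7 -1.43
[0.5495 0.0971]
```

View pics/w2.png

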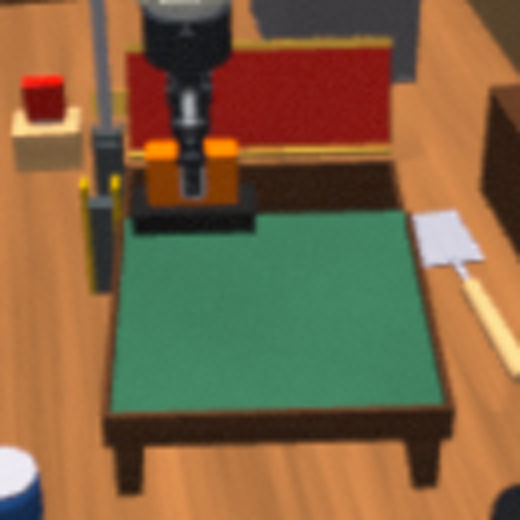

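Emit:
drive_effector(motion="0 0 -0.03 0 0 0 | 0 0.02 -0.06 0 0 0 | 0 0.07 -0.08 0 0 0 | 0 0.13 -0.08 0 0 0 | 0 0.19 -0.08 0 0 -0.05")

```text
time: 12.45
ee_pos: [0.5234, -0.0915, 0.2048]
tool_rot: [0.999, -0.04, 0.001, 0.001]
wrist_force: [1.4, -0.5, -1.6]
width: 0.323
grip_force: 60.4
```

```bash
python3 d.py .493 -.4105 .2 -73.8
```

```text
t 12.45 shift [-0.0045  0.3204  0.0054] rot [ 0.002 -0.002 -0.364] j7 -1.13
```

Emit:
drive_effector(motion="0 0.055 0 0 0 -0.07 | 0 0.11 0 0 0 -0.14 | 0 0.17 0 0 0 -0.21 | 0 0.23 0 0 0 -0.29 | -0.0045 0.29 0.005 0 0 -0.364")

```text
time: 13.08
ee_pos: [0.4953, -0.3804, 0.2002]
tool_rot: [0.99, 0.142, 0.001, 0.001]
wrist_force: [0.6, 0.5, -1.6]
width: 0.316
grip_force: 60.3
```

Emit:
drive_effector(motion="0 0 0 0 0 0 | 0 0 0 0 0 0")

```text
time: 13.32
ee_pos: [0.4953, -0.3784, 0.1998]
tool_rot: [0.99, 0.14, 0.001, 0.001]
wrist_force: [0.0, 0.6, -2.1]
width: 0.322
grip_force: 60.5
```

```bash
python3 d.py .493 -.4105 .1 -73.8
```

Run:
```python
from h import *
t=Cam('top')
m=t.hsv[120:240,165:315]
W=t.blobs((0,0,120),(180,50,255),(165,125,310,235),5);B=t.blobs((100,100,60),(125,255,255),(165,125,310,235),5)
for q in W+B: print(np.round(cen(q),0),cv2.contourArea(q),t.rect(q,.02))
save('tr',t.img,(140,110,320,245),4.4)
```

```text
t 13.325 shift [-0.0112  0.0299  0.0999] rot [ 0.002 -0.001 -0.002] j7 -0.3
[194. 202.] 341.0 [534.7 144.5  68.   61.8  -7.4]
[196. 157.] 191.5 [680.  142.8  65.5  36.5  -7.3]
[198. 129.] 187.0 [774.2 127.3 121.7  30.5 -89.4]
[207. 155.] 128.0 [688.3 105.   66.   25.6  -8.7]
[199. 185.] 109.5 [591.1 131.1  41.8  35.9 -88.3]
```

View pics/tr.png

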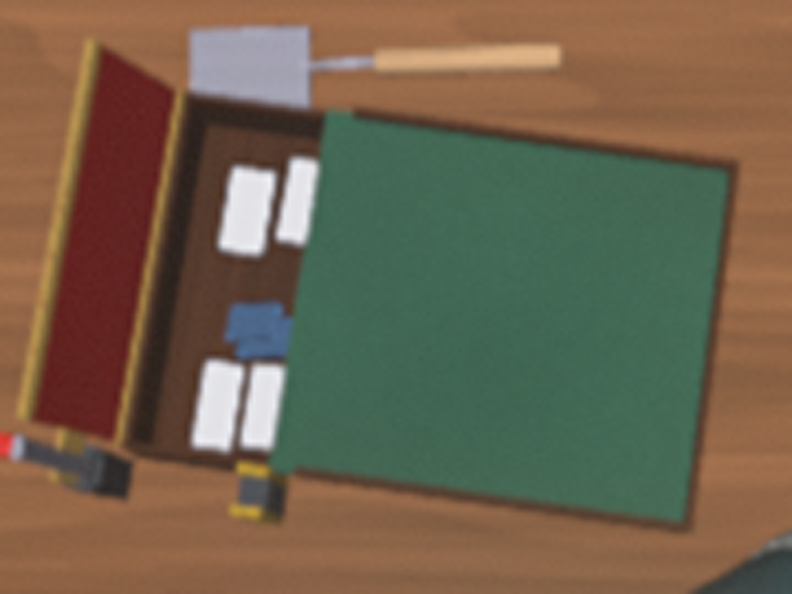

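All six lie in the trough (4 white, 2 blue; plate empty). Next: put the scraper down in its rest.

Emit:
drive_effector(motion="-0.01 0.03 0.03 0 0 0 | -0.011 0.03 0.07 0 0 0 | -0.011 0.03 0.1 0 0 0 | -0.011 0.03 0.12 0 0 0 | -0.011 0.03 0.13 0 0 0")

```text
time: 14.0
ee_pos: [0.4947, -0.4093, 0.0697]
tool_rot: [0.99, 0.141, 0.001, 0.001]
wrist_force: [-0.2, -1.4, -1.3]
width: 0.32
grip_force: 60.6
```

Emit:
drive_effector(motion="0 0 0 0 0 0")

```text
time: 14.12
ee_pos: [0.4946, -0.4098, 0.0705]
tool_rot: [0.99, 0.141, 0.001, 0.001]
wrist_force: [0.1, 1.1, -2.5]
width: 0.323
grip_force: 60.6
```

```bash
python3 d.py .493 -.4105 .051 -73.8
```

```text
t 14.125 shift [-0.0018  0.0002  0.0194] rot [ 0.003 -0.002  0.001] j7 -0.17
```

Emit:
drive_effector(motion="-0.001 0 0.01 0 0 0 | -0.001 0 0.016 0 0 0 | -0.001 0 0.0195 0 0 0 | -0.001 0 0.0195 0 0 0")

```text
time: 14.62
ee_pos: [0.4934, -0.4103, 0.0506]
tool_rot: [0.99, 0.141, 0.001, 0.001]
wrist_force: [0.5, 0.0, -2.7]
width: 0.32
grip_force: 60.8
```

Emit:
drive_effector(motion="0 0 0 0 0 0 | 0 0 0 0 0 0 | 0 0 0 0 0 0 | 0 0 0 0 0 0", jaw=1.0)

```text
time: 15.12
ee_pos: [0.4935, -0.4104, 0.0509]
tool_rot: [0.99, 0.141, 0.001, 0.001]
wrist_force: [0.2, 0.5, 0.5]
width: 0.995
grip_force: 0.0
```

Emit:
drive_effector(motion="0 0 -0.03 0 0 0 | 0 0 -0.08 0 0 0 | 0 0 -0.14 0 0 0 | 0 0 -0.2 0 0 0 | 0.03 -0.06 -0.25 0 0 0")

```text
time: 15.75
ee_pos: [0.5005, -0.3633, 0.2912]
tool_rot: [0.99, 0.138, 0.002, 0.003]
wrist_force: [1.0, 1.5, 0.4]
width: 1.001
grip_force: 0.0
```

```bash
python3 d.py .5 -.1 .36 -50
```

```text
t 15.75 shift [ 0.0718 -0.2529 -0.0702] rot [ 0.006 -0.001 -0.421] j7 -0.38
```

Run:
```python
from h import *
t=Cam('top')
O=np.array([.5949,-.0329]);E=np.array([[.9914,-.1305],[.1305,.9914]])
bf=lambda p,z:((E@(t.at(p,z)[:,:2]-O).T).T*1000).round(1).tolist()
k=lambda L:[(a/4.4+140,b/4.4+110) for a,b in L]
print('hinge edge',bf(k([(185,92),(122,440)]),.085))
for z in(.18,.185,.19):print('free',z,bf(k([(92,40),(22,415)]),z))
print('plate edge',bf(k([(325,112),(272,472)]),.08))
print('latch box',bf(k([(105,470)]),.1),'tip',[(z,bf(k([(8,447)]),z)) for z in(.23,.24,.25)],'catch',bf(k([(258,470),(258,515),(245,467),(270,467)]),.115))
```

```bash
python3 d.py .58 -.1 .36 -50; python3 b.py 0 300 .36 -80
```

```text
hinge edge [[125.6, 229.0], [-124.3, 230.6]]
free 0.18 [[126.1, 272.8], [-123.6, 273.7]]
free 0.185 [[124.7, 271.3], [-123.9, 272.3]]
free 0.19 [[123.2, 269.9], [-124.3, 270.8]]
plate edge [[126.5, 129.4], [-131.2, 125.6]]
latch box [[-147.0, 235.0]] tip [(0.23, [[-147.5, 263.8]]), (0.24, [[-148.0, 260.8]]), (0.25, [[-148.5, 257.8]])] catch [[-133.3, 129.9], [-163.0, 125.0], [-132.5, 138.8], [-130.2, 122.3]]
t 15.8 shift [ 0.1446 -0.2241 -0.0659] rot [ 0.006 -0.006 -0.412] j7 -0.39
t 15.8 shift [ 0.2993 -0.5585 -0.0664] rot [ 0.004 -0.007  0.112] j7 -0.39
[0.634  0.2645]
```

Emit:
drive_effector(motion="0.03 -0.04 -0.02 0 0 0.08 | 0.06 -0.09 -0.04 0 0 0.16 | 0.09 -0.14 -0.066 0 0 0.24 | 0.12 -0.18 -0.066 0 0 0.32 | 0.145 -0.224 -0.066 0 0 0.41", jaw=0.0)

```text
time: 16.42
ee_pos: [0.5789, -0.1029, 0.354]
tool_rot: [0.998, -0.065, 0.002, 0.001]
wrist_force: [0.6, -1.0, -0.3]
width: -0.002
grip_force: 0.0
```

```bash
python3 b.py 0 330 .36
```

```text
t 16.425 shift [ 0.0073 -0.4015 -0.0065] rot [ 0.001 -0.003  0.001] j7 -1.26
[0.638  0.2943]
```

Emit:
drive_effector(motion="0 -0.05 0 0 0 0 | 0 -0.11 0 0 0 0 | 0 -0.17 0 0 0 0 | 0 -0.23 0 0 0 0 | 0 -0.29 0 0 0 0")

```text
time: 17.05
ee_pos: [0.6151, 0.1849, 0.3533]
tool_rot: [0.998, -0.063, 0.001, 0.001]
wrist_force: [1.1, 1.0, 0.3]
width: -0.001
grip_force: 0.0
```

Emit:
drive_effector(motion="0 -0.05 0 0 0 0 | 0 -0.09 0 0 0 0 | 0.007 -0.11 0 0 0 0 | 0.007 -0.11 0 0 0 0")

```text
time: 17.55
ee_pos: [0.6361, 0.2924, 0.3522]
tool_rot: [0.998, -0.063, 0.001, 0.001]
wrist_force: [0.4, -1.1, -0.3]
width: 0.0
grip_force: 0.0
```

```bash
python3 b.py 0 330 .18
```

```text
t 17.55 shift [ 0.0012 -0.0025  0.1722] rot [ 0.003 -0.002  0.006] j7 -1.84
[0.638  0.2943]
```

Emit:
drive_effector(motion="0 -0.003 0.05 0 0 0 | 0 -0.003 0.1 0 0 0 | 0 -0.003 0.145 0 0 0 | 0 -0.003 0.172 0 0 0 | 0 -0.003 0.172 0 0 0")

```text
time: 18.18
ee_pos: [0.6361, 0.2925, 0.1797]
tool_rot: [0.998, -0.064, 0.0, 0.002]
wrist_force: [-0.4, -0.2, 0.8]
width: 0.0
grip_force: 0.0
```

Emit:
drive_effector(motion="0 0.03 0 0 0 0 | 0 0.045 0 0 0 0 | 0 0.06 0 0 0 0 | 0 0.07 0 0 0 0 | 0 0.078 0 0 0 0")

```text
time: 18.8
ee_pos: [0.6271, 0.216, 0.1813]
tool_rot: [0.998, -0.063, 0.001, 0.001]
wrist_force: [0.5, 2.3, 0.9]
width: -0.0
grip_force: 0.7
```

```bash
python3 b.py 0 251 .176
```

```text
t 18.8 shift [0.0006 0.     0.0053] rot [ 0.002 -0.003  0.004] j7 -1.65
[0.6277 0.2159]
```

Contact with the cover is felt (about 2 N). I'll follow the arc down.

Emit:
drive_effector(motion="0 0.02 0.008 0 0 0 | 0 0.04 0.014 0 0 0 | 0 0.057 0.026 0 0 0 | 0 0.071 0.042 0 0 0 | 0 0.0795 0.061 0 0 0")

```text
time: 19.42
ee_pos: [0.617, 0.1361, 0.119]
tool_rot: [0.998, -0.064, 0.001, 0.001]
wrist_force: [1.3, 0.5, 1.9]
width: 0.002
grip_force: 0.7
```

Emit:
drive_effector(motion="0 0.003 0.01 0 0 0 | 0 0.0035 0.017 0 0 0 | 0 0.0035 0.020 0 0 0 | 0 0.0035 0.022 0 0 0 | 0 0.0035 0.022 0 0 0")

```text
time: 20.05
ee_pos: [0.6168, 0.1342, 0.0991]
tool_rot: [0.998, -0.063, 0.001, 0.001]
wrist_force: [-5.4, -0.5, 9.4]
width: -0.002
grip_force: 4.8
```

```bash
python3 b.py 0 168 .099
```

```text
t 20.05 shift [0.     0.0005 0.0001] rot [ 0.001 -0.003  0.004] j7 -1.47
[0.6168 0.1337]
```

Emit:
drive_effector(motion="0 0 -0.03 0 0 0 | 0 0 -0.09 0 0 0 | 0 0 -0.15 0 0 0 | 0 0 -0.21 0 0 0 | 0 -0.04 -0.25 0 0 0")

```text
time: 20.68
ee_pos: [0.6217, 0.1716, 0.3523]
tool_rot: [0.998, -0.066, 0.003, 0.0]
wrist_force: [1.2, -0.0, -0.5]
width: 0.0
grip_force: 0.0
```

Emit:
drive_effector(motion="-0.04 -0.03 0 0 0 0 | -0.08 -0.06 0 0 0 0 | -0.12 -0.09 0 0 0 0 | -0.147 -0.105 0 0 0 0 | -0.147 -0.105 0 0 0 0")

```text
time: 21.3
ee_pos: [0.4869, 0.2991, 0.3479]
tool_rot: [0.998, -0.061, 0.001, 0.0]
wrist_force: [0.2, -0.9, 0.2]
width: 0.002
grip_force: 0.0
```

```bash
python3 b.py -148 312 .201
```

Run:
```python
from h import *
t=Cam('top');s=Cam('side');O=np.array([.5949,-.0329]);E=np.array([[.9914,-.1305],[.1305,.9914]])
def pb(x,y,z): return np.r_[O+np.array([x,y])/1000@E,z]
for c,b in((t,(130,195,180,230)),(s,(205,85,235,125))):
    for q in c.blobs((0,150,120),(6,255,255),b,1): print(np.round(cen(q),1),cv2.boundingRect(q))
    for th in(1.55,1.65,1.75,1.85):
      p=[pb(-148,240-145*np.cos(th)+8*np.sin(th),.1+.145*np.sin(th)+.008*np.cos(th))];print(th,c.px(p).round(1))
```

```text
t 21.3 shift [0.002  0.0031 0.1469] rot [ 0.    -0.002  0.008] j7 -2.01
[0.4889 0.2957]
[174.3 203.1] (168, 195, 12, 17)
[139.1 210.4] (137, 208, 6, 6)
1.55 [[147.2 212.3]]
1.65 [[141.9 211.5]]
1.75 [[136.9 210.9]]
1.85 [[132.2 210.3]]
[224.2 105.7] (222, 105, 5, 3)
1.55 [[222.5 108.1]]
1.65 [[222.7 106.8]]
1.75 [[223.  105.9]]
1.85 [[223.3 105.5]]
```

Emit:
drive_effector(motion="0.003 0.003 0.04 0 0 0.008 | 0.003 0.003 0.08 0 0 0.008 | 0.003 0.003 0.12 0 0 0.008 | 0.003 0.003 0.147 0 0 0.008 | 0.003 0.003 0.147 0 0 0.008")

```text
time: 22.02
ee_pos: [0.4918, 0.2917, 0.1995]
tool_rot: [0.998, -0.069, 0.001, 0.002]
wrist_force: [-1.2, -1.0, 0.7]
width: 0.001
grip_force: 0.0
```

Emit:
drive_effector(motion="0 0.02 0 0 0 0 | 0 0.035 0 0 0 0 | 0 0.045 0 0 0 0 | 0 0.053 0 0 0 0")

```text
time: 22.52
ee_pos: [0.4845, 0.24, 0.2012]
tool_rot: [0.998, -0.068, 0.001, 0.001]
wrist_force: [0.4, 0.0, -0.1]
width: 0.002
grip_force: 0.0
```

```bash
python3 b.py -147 259 .201
```

```text
t 22.525 shift [-0.002  -0.0028  0.0002] rot [ 0.001 -0.003 -0.005] j7 -1.83
[0.483  0.2431]
```

Emit:
drive_effector(motion="-0.001 0.025 0.004 0 0 0 | -0.002 0.043 0.01 0 0 0 | -0.002 0.062 0.024 0 0 0 | -0.002 0.077 0.0415 0 0 0 | -0.002 0.087 0.063 0 0 0")

```text
time: 23.15
ee_pos: [0.4709, 0.1538, 0.1375]
tool_rot: [0.998, -0.068, 0.001, 0.001]
wrist_force: [0.5, 0.4, 0.0]
width: 0.003
grip_force: 0.3
```

Emit:
drive_effector(motion="0 0.003 0.01 0 0 0 | 0 0.004 0.02 0 0 0 | 0 0.004 0.023 0 0 0 | 0 0.004 0.024 0 0 0 | 0 0.004 0.024 0 0 0")

```text
time: 23.78
ee_pos: [0.4705, 0.1507, 0.1147]
tool_rot: [0.998, -0.067, 0.001, 0.001]
wrist_force: [-8.3, -3.9, 21.2]
width: -0.002
grip_force: 10.5
```

```bash
python3 b.py -148 165 .115
```

```text
t 23.775 shift [-0.0007  0.0008 -0.0003] rot [ 0.001 -0.002 -0.004] j7 -1.59
[0.4697 0.15  ]
```

Emit:
drive_effector(motion="0 0 -0.03 0 0 0 | 0 0 -0.08 0 0 0 | 0 0 -0.13 0 0 0 | 0 -0.05 -0.17 0 0 0 | 0 -0.1 -0.17 0 0 0", jaw=1.0)

```text
time: 24.4
ee_pos: [0.4846, 0.2522, 0.2872]
tool_rot: [0.998, -0.067, 0.003, -0.001]
wrist_force: [0.4, 0.3, 0.3]
width: 0.998
grip_force: 0.0
```

```bash
python3 d.py .425 .3783 .2 -94
```

```text
t 24.4 shift [-0.0765 -0.1166  0.0871] rot [-0.003 -0.006 -0.065] j7 -1.93
```

Emit:
drive_effector(motion="-0.03 -0.04 0 0 0 -0.03 | -0.06 -0.08 0.02 0 0 -0.065 | -0.0765 -0.1166 0.05 0 0 -0.065 | -0.0765 -0.1166 0.087 0 0 -0.065 | -0.0765 -0.1166 0.087 0 0 -0.065")

```text
time: 25.02
ee_pos: [0.4227, 0.3752, 0.1949]
tool_rot: [0.999, -0.035, 0.0, 0.003]
wrist_force: [0.6, 0.5, 0.5]
width: 1.002
grip_force: 0.0
```

```bash
python3 d.py .425 .3783 .14 -94
```

Run:
```python
from h import *
t=Cam('top');s=Cam('side')
a=cv2.resize(t.img[125:245,90:220],None,fx=3,fy=3,interpolation=2);b=cv2.resize(s.img[100:220,190:320],None,fx=3,fy=3,interpolation=2)
cv2.imwrite('pics/lk.png',np.hstack([a,b])[:,:,::-1])
```

```text
t 25.025 shift [ 0.002  -0.0035  0.0549] rot [ 0.005 -0.001  0.   ] j7 -2.02
```

View pics/lk.png

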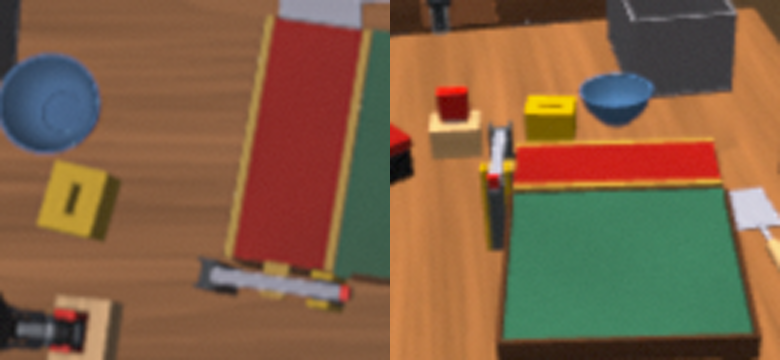

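The picture shows the cover flat shut and the latch arm lying across it in the yellow catch. The switch slot is at crop (73,198), and the gripper is over the key. Next: grasp the key.

Emit:
drive_effector(motion="0.002 -0.003 0.02 0.005 0 0 | 0.002 -0.0035 0.06 0.005 0 0 | 0.002 -0.0035 0.1 0.005 0 0 | 0.002 -0.0035 0.12 0.005 0 0 | 0.002 -0.0035 0.127 0.005 0 0")

```text
time: 25.75
ee_pos: [0.4265, 0.3786, 0.069]
tool_rot: [0.999, -0.035, 0.001, -0.001]
wrist_force: [0.7, -0.0, 0.6]
width: 1.0
grip_force: 0.0
```

Emit:
drive_effector(motion="0 0 0 0 0 0 | 0 0 0 0 0 0 | 0 0 0 0 0 0 | 0 0 0 0 0 0 | 0 0 0 0 0 0", jaw=0.0)

```text
time: 26.38
ee_pos: [0.4264, 0.3789, 0.07]
tool_rot: [0.999, -0.035, 0.001, -0.002]
wrist_force: [-2.1, -0.8, 7.8]
width: 0.252
grip_force: 58.3
```

```bash
python3 d.py .425 .3783 .068 -94
```

Run:
```python
from h import *
t=Cam('top');s=Cam('side')
m=s.blobs((20,120,130),(32,255,255),(228,120,260,150),5)
for q in m:print(np.round(cen(q),1),cv2.boundingRect(q),s.rect(q,.05))
P,e=tri(t,(114.3,191),s,(243.3,135));print('switch',P.round(4),e.round(4))
# dark slot in switch top
sl=t.blobs((0,0,0),(180,255,90),(108,184,120,198),3)
for q in sl:print('slot',np.round(cen(q),1),t.rect(q,.05))
for q in t.blobs((20,120,130),(35,255,255),(95,170,135,210),20):
  print(np.round(cen(q),2),t.rect(q,.05));M=np.zeros(t.img.shape[:2],np.uint8);cv2.fillPoly(M,[q.reshape(-1,1,2)],1);v=t.hsv[...,2].astype(float);w=np.clip(150-v,0,None)*cv2.erode(M,np.ones((5,5)));ys,xs=np.nonzero(w);ww=w[ys,xs];c=[(xs*ww).sum()/ww.sum(),(ys*ww).sum()/ww.sum()];print('slotc',np.round(c,2),t.at([c],.05).round(4))
```

```text
t 26.375 shift [-0.0014  0.0007  0.002 ] rot [-0.004 -0.003 -0.   ] j7 -1.9
[243. 135.] (235, 132, 17, 11) [562.9 367.9  90.5  69.3  82.1]
switch [0.5656 0.3916 0.0454] 0.0035
[113.69 190.98] [563.2 391.9  70.6  56.9 -13.4]
slotc [113.8  190.84] [[0.5636 0.3915 0.05  ]]
```

Emit:
drive_effector(motion="0 0 -0.02 0 0 0 | 0 0 -0.05 0 0 0 | 0 0 -0.07 0 0 0 | 0 0 -0.07 0 0 0")

```text
time: 26.98
ee_pos: [0.4264, 0.3791, 0.141]
tool_rot: [0.999, -0.035, 0.002, -0.003]
wrist_force: [0.4, 0.7, -1.7]
width: 0.247
grip_force: 58.7
```

```bash
python3 d.py .5645 .3922 .14 -103.3
```

```text
t 26.975 shift [ 0.1368 -0.0227  0.0017] rot [-0.006 -0.003  0.162] j7 -1.97
```

Emit:
drive_effector(motion="0.03 -0.005 0 0 0 0.04 | 0.065 -0.01 0 0 0 0.08 | 0.1 -0.016 0 0 0 0.12 | 0.125 -0.02 0 0 0 0.15 | 0.1368 -0.0227 0 -0.006 -0.003 0.162")

```text
time: 27.6
ee_pos: [0.5648, 0.3909, 0.1388]
tool_rot: [0.993, -0.116, -0.001, 0.002]
wrist_force: [-1.0, -0.5, -1.0]
width: 0.251
grip_force: 58.7
```

Emit:
drive_effector(motion="0 0 0 0 0 0 | 0 0 0 0 0 0")

```text
time: 27.85
ee_pos: [0.5631, 0.3918, 0.1395]
tool_rot: [0.993, -0.115, -0.001, 0.001]
wrist_force: [-0.6, 0.4, -0.5]
width: 0.251
grip_force: 58.7
```

```bash
python3 d.py .5645 .3922 .12 -103.3
```

Run:
```python
from h import *
t=Cam('top');s=Cam('side')
a=cv2.resize(t.img[165:225,85:150],None,fx=6,fy=6,interpolation=2);b=cv2.resize(s.img[95:155,215:280],None,fx=6,fy=6,interpolation=2)
cv2.imwrite('pics/ks.png',np.hstack([a,b])[:,:,::-1])
for n,c,bx in(('t',t,(90,170,140,215)),('s',s,(225,90,265,150))):
  for q in c.blobs((0,150,60),(7,255,255),bx,4):print(n,np.round(cen(q),1),cv2.boundingRect(q))
```

```text
t 27.85 shift [ 0.0013 -0.0008  0.0195] rot [0.003 0.001 0.001] j7 -2.01
t [ 98.9 192. ] (94, 190, 13, 5)
s [245.3 114. ] (244, 109, 3, 12)
s [237.5 114.8] (236, 110, 4, 11)
s [257.6 148.5] (232, 148, 33, 2)
```

View pics/ks.png

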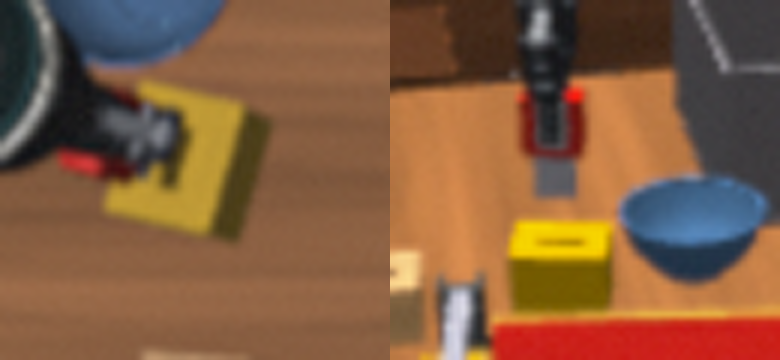

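The key hangs over the switch: the tongue's lower end is at side px (242.6,127.8) and the slot at (243.5,135.2). I'll compare the two.

Run:
```python
from h import *
t=Cam('top');s=Cam('side')
P=np.array([.5634,.3917,.05])
print('slot proj',s.px(P).round(2),'obs 243.5,135.2')
for z in(.082,.084,.086):
  print(z,'tongue expected if over slot',s.px(P+[0,0,z-.05]).round(2),'obs->',s.at([(242.6,127.8)],z).round(4))
print('slot obs->',s.at([(243.5,135.2)],.05).round(4))
P2=P+[.01,0,.034];print(s.px(P2)-s.px(P+[0,0,.034]))
```

```bash
python3 d.py .5634 .3917 .12 -103.3
```

```text
slot proj [[242.35 134.15]] obs 243.5,135.2
0.082 tongue expected if over slot [[242.03 127.42]] obs-> [[0.5654 0.3876 0.082 ]]
0.084 tongue expected if over slot [[242.01 126.99]] obs-> [[0.565  0.3836 0.084 ]]
0.086 tongue expected if over slot [[241.99 126.56]] obs-> [[0.5646 0.3796 0.086 ]]
slot obs-> [[0.5671 0.3811 0.05  ]]
[[ 2.32571678 -0.19676231]]
t 28.05 shift [-0.0001  0.0002  0.0199] rot [0.002 0.001 0.001] j7 -2.01
```

Emit:
drive_effector(motion="0.001 0 0.01 0.002 0 0 | 0.0018 -0.0002 0.02 0.002 0 0 | 0.0018 -0.0002 0.029 0.002 0 0 | 0.0018 -0.0002 0.029 0.002 0 0")

```text
time: 28.55
ee_pos: [0.5655, 0.3909, 0.1097]
tool_rot: [0.993, -0.116, -0.001, 0.001]
wrist_force: [0.1, 0.1, -1.2]
width: 0.25
grip_force: 58.7
```

Emit:
drive_effector(motion="0 0 0.003 0 0 0 | 0 0 0.006 0 0 0 | 0 0 0.009 0 0 0 | 0 0 0.012 0 0 0")

```text
time: 29.05
ee_pos: [0.5658, 0.3913, 0.0986]
tool_rot: [0.993, -0.116, -0.0, 0.0]
wrist_force: [-0.0, -0.7, -1.3]
width: 0.254
grip_force: 58.7
```

```bash
python3 d.py .5651 .3921 .071 -103.3
```

```text
t 29.05 shift [-0.0009 -0.0007  0.0276] rot [ 0.001  0.    -0.   ] j7 -1.99
```

Emit:
drive_effector(motion="0 0 0.006 0 0 0 | 0 0 0.012 0 0 0 | 0 0 0.018 0 0 0 | 0 0 0.023 0 0 0 | 0 0 0.0265 0 0 0")

```text
time: 29.68
ee_pos: [0.5658, 0.3912, 0.0718]
tool_rot: [0.993, -0.116, -0.0, 0.0]
wrist_force: [-0.1, 0.3, -0.8]
width: 0.249
grip_force: 58.7
```

Emit:
drive_effector(motion="0 0 0.0015 0 0 0 | 0 0 0.0025 0 0 0 | 0 0 0.0025 0 0 0")

```text
time: 30.05
ee_pos: [0.5658, 0.3912, 0.0711]
tool_rot: [0.993, -0.116, -0.001, 0.0]
wrist_force: [-10.2, -4.9, 17.9]
width: 0.249
grip_force: 61.5
```

Emit:
drive_effector(motion="0 0 0 0 0 0 | 0 0 0 0 0 0 | 0 0 0 0 0 0 | 0 0 0 0 0 0", jaw=1.0)

```text
time: 30.55
ee_pos: [0.5658, 0.3912, 0.0697]
tool_rot: [0.993, -0.116, -0.0, 0.0]
wrist_force: [0.2, -1.7, -0.2]
width: 0.998
grip_force: 0.0
```

Emit:
drive_effector(motion="0 0 -0.03 0 0 0 | 0 0 -0.09 0 0 0 | 0 0 -0.15 0 0 0 | 0 0 -0.21 0 0 0 | -0.05 -0.0 -0.25 0 0 0")

```text
time: 31.18
ee_pos: [0.5205, 0.4007, 0.3216]
tool_rot: [0.993, -0.118, 0.001, -0.0]
wrist_force: [-0.9, 1.6, 0.7]
width: 1.001
grip_force: 0.0
```

Emit:
drive_effector(motion="-0.06 0.0 0 0 0 0 | -0.12 0.0 0 0 0 0 | -0.18 0.0 0 0 0 0 | -0.18 0 0 0 0 0")

```text
time: 31.68
ee_pos: [0.3382, 0.4468, 0.3187]
tool_rot: [0.994, -0.112, -0.001, 0.0]
wrist_force: [-0.0, 0.1, 0.3]
width: 0.998
grip_force: 0.0
```

Run:
```python
from h import *
t=Cam('top');s=Cam('side')
a=cv2.resize(t.img[125:245,90:220],None,fx=3,fy=3,interpolation=2);b=cv2.resize(s.img[100:220,200:330],None,fx=3,fy=3,interpolation=2)
c=cv2.resize(t.img[170:260,330:430],(390,300),interpolation=2);d=cv2.resize(s.img[235:335,200:330],(390,300),interpolation=2);
cv2.imwrite('pics/end.png',cv2.resize(np.vstack([np.hstack([a,b]),np.hstack([c,d])]),None,fx=.9,fy=.9)[:,:,::-1])
q=t.blobs((0,150,170),(6,255,255),(90,170,135,215),5)
for k in q:print('key',t.rect(k,.095))
for lo in((5,170,120),):
  for k in t.blobs(lo,(18,255,255),(345,190,395,245),50):print('grip',t.rect(k,.08))
```

```text
key [564.6 391.   39.4  18.5 -14.8]
grip [ 492.4 -409.1   80.5   28.2   15.5]
```

View pics/end.png

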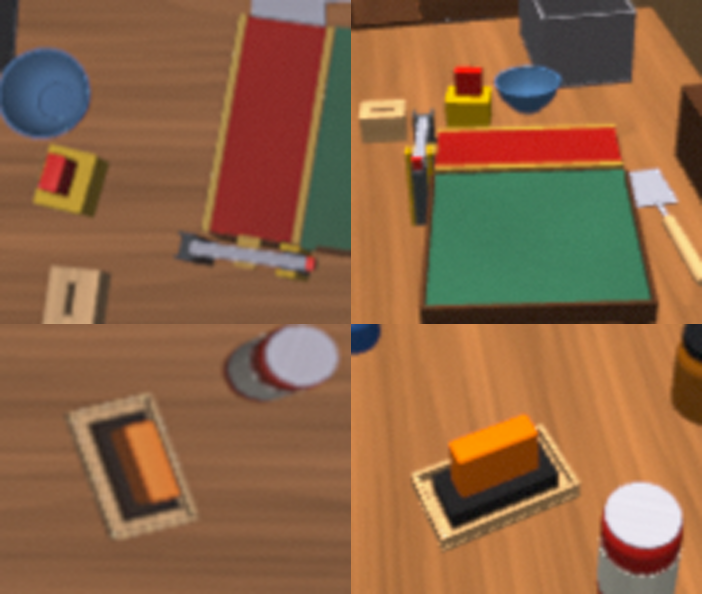

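The final picture shows the key seated in the switch, the cover shut with the latch in its catch, and the scraper standing in its rest. I'm handing in.

```bash
python3 -c "
from rig import manip
print(manip.hand_in())"
```

```text
the job is handed in; nothing more can be done
None
```

The job is handed in at about 32 s, with no verdict printed: in the last pictures all six offcuts are in the trough, the cover is shut and latched, the key is home in the switch, and the scraper stands in its rest.

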